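# Wind the drill-jig carriage to its stop and hold the index plunger out

## Task

On the green brace-bar drilling jig, wind the handwheel clockwise (seen from above; it has an upright crank knob) until the carriage touches the stop bolt at the other end of the rails. Then take the black pull knob of the sprung index plunger on the carriage, pull it straight up all the way to the end of its travel and keep it there, with its pin clear of the hole in the index disc: the job finishes with the gripper still holding the plunger up and the carriage still against the stop. Leave the jar, the screwdriver and the wooden block where they are.

Things in the scene. Friction and masses are not known exactly. Their poses are not given: they have to be found in the camera images.
- jig: Fixed green base plate 200 (its x) by 460 (its y) by 20 mm with two steel rails along y. Origin on the bench surface near the plate's centre (plate from y -235 to +225 mm), z up. At its -y end a green gearbox, top 105 mm above the bench, carries the handwheel; at its +y end a stop block 75 mm high carries the stop bolt. A rack from the gearbox drives the carriage along the jig's +y to the bolt.
- carriage (a joint): Travel of the carriage along the jig's +y (m): 0 fully back, 0.110 touching the stop bolt (hard limit). 12 mm for each radian of the wheel; stays where left. The carriage is an aluminium block 150 x 140 x 28 mm with a horizontal steel index disc 100 mm across on top (12 holes), and a dark post with an arm that overhangs the disc and guides the plunger.
- carriage_nose (a point): Middle of the carriage's +y face, 47 mm above the bench: the spot that meets the stop bolt.
- stop_tip (a point): Tip of the steel stop bolt (16 mm across), 47 mm above the bench, fixed in the jig at y +170 mm.
- wheel (a joint): Angle of the handwheel (rad), growing clockwise seen from above; carriage travel = 0.012 x this angle, so 9.17 rad is at the stop. Starts 4 to 9 rad short of it. It turns stiffly (about 0.23 N m: 5 N at the crank knob) and stays where it is left.
- wheel_centre (a point): Centre of the handwheel's top face, on its vertical axis, 132 mm above the bench, in the jig at x 0, y -150 mm. The wheel is an open steel ring 125 mm across with three spokes, its rim top about 133 mm above the bench.
- crank_knob (a point): Middle of the handwheel's upright black crank knob: cylinder 22 mm across, 38 mm high (134 to 172 mm above the bench; this point at 154 mm), 48 mm from the wheel's axis. It spins freely about its own vertical axis, so a gripper holding it from above can carry it round a circle without turning.
- plunger (a joint): Lift of the index plunger (m): 0 is seated, 0.020 is pulled fully up (hard limit). Spring: 6 N when seated, 10 N when fully up; it snaps back when let go.
- plunger_knob (a point): Middle of the plunger's black pull knob: upright cylinder 25 mm across, 34 mm high; this point is 18 mm above its underside and 170 mm above the bench when seated. 7 mm below the knob is the top of its guide arm, 24 mm wide along the jig's x, reaching from under the knob towards the jig's +y. It rides on the carriage, at jig x +21 mm and 88 mm behind (-y of) the carriage's nose.
- pin_tip (a point): Lower end of the plunger's 8 mm steel pin; seated, it lies 12 mm down in the hole; fully pulled, 8 mm above the disc.
- seat_hole (a point): Mouth of the seat hole in the top face of the index disc, 75 mm above the bench, straight below the plunger.
- rivet_jar: Bystander: pale jar with a yellow cap, 68 mm across, 85 mm high, origin under its centre.
- screwdriver: Bystander: screwdriver with a red handle lying on the bench.
- wood_block: Bystander: pale wooden block 70 x 100 x 45 mm, origin under its centre.

How it is judged:
By the outcome, as a careful person would: the job done as asked, in the order asked, and still so for the second after the job is handed in, while the arm keeps its last pose, push and grip.
It also fails if it takes over 61 s, if anything falls off the work surface, if the arm or the gripper's body presses on something with over 40 N, if the wrist force passes 120 N, or if a joint passes its speed limit or range.

## Robot

A 7-joint arm with a two-finger parallel gripper is mounted at the origin on the work surface. World frame = base frame: x ahead of the robot, y to its left, z up, the work surface at z = 0. Lengths are in m, angles in rad, forces in N, time in s.
With the tool pointing down it reaches from about 0.425 to 0.875 m from the base axis. Payload 4.7 kg.
Tool frame: the origin (TCP) lies at the very end of the fingers, on their centre line; the grasp point (between the pads) lies 19 mm behind it; z points along the fingers, y is the direction in which the jaws open and shut (so a half turn about z gives the same grasp; the last joint's range is limited). The gripper opens to 87 mm and grips with 3 to 60 N. Pads are 19 mm wide; open, the fingers measure 117 mm over their backs; the gripper's body (75 mm by 190 mm) begins 51 mm behind the grasp point.
Start: joints at [-1.302, 0.321, -0.07, 1.45, 0.023, 1.371, -0.057], TCP at [0.164, 0.629, 0.223] pointing down, gripper open.
Joint ranges: [-2.86, 2.86], [-0.3, 2.09], [-1.38, 1.24], [0.06, 2.45], [-1.56, 4.7], [0.09, 2.05], [-2.69, 2.69]. Speed limits (rad/s): [2.57, 2.57, 3.14, 3.14, 3.14, 3.14, 3.14].

## Interface

Orientations are given as a rotation vector (axis times angle).
In Python, from bench import * gives the robot as it stands.
- The arm moves only by the shell command python3 -m jog 'ROWS' [OPENING] [FORCE]. ROWS is JSON, a list of rows, each a list of 4 numbers: the shift along the world's x, y, z in mm, then the turn about the world's z in rad. In form: [[x, y, z, twist], ...]. A call has exactly 8 rows; each row is the pose to reach, as a shift and turn from the pose commanded when the call began; what a row does not reach only later rows make up. A row lasts 1/8 s, in which the tool goes at most 62.5 mm and 10.7 degrees, less where a joint would pass 70% of its speed; a pose out of reach is approached as far as the arm can. A call with a gripper value outside its range is refused whole. OPENING is the opening, from -1 (shut) to 1 (fully open), set as the call begins (- or left out, the last holds). The fingers move at their own pace and stop on an object; FORCE is the grip in N (left out, the last holds). Time passes only in rows, so rows that repeat a pose let the fingers close, or fill a call up. It gives the time, the measured TCP pose, the force and the opening at its end, in the units of the state.
- get_state(): the state, without advancing time (a new reading comes with each control period).
- get_image(name): name is "scene" or "top" or "wrist"; returns a dict with "image" (420x560x3 uint8, red, green, blue), "fx", "fy", "cx", "cy" (pixels), "D" ([k1, k2, p1, p2, k3] as OpenCV has them; the pictures are not rectified), "position" and "rotation" of the camera in the world; the wrist camera has in their place "tool_from_camera" (4x4, takes a point from camera to tool coordinates, whose origin is the TCP and whose axes are the flange's). Camera axes: x right, y down, z forward; pixel columns grow to the right and rows downward; lengths in m; the calibration is good to about 2 mm. A picture is of the moment at which its call begins: read the wrist's pose just before it. There is no depth.
- close_job(): hands the job in, once; it reports no verdict.
The state is a dict: "time": time; "joint_positions": joint angles; "qd": joint speeds; "joint_torque": joint torques, N m; "position": TCP position; "tool_rot": TCP orientation; "ft_force": force on the tool from outside, world axes, zero at the start; "torque": the same for the moment, N m; "grip_width": opening from 0.0 (shut) to 1.0 (fully open).
Only numpy, scipy, OpenCV 4.12 (cv2) and the standard library are available. Lean on these libraries where they do the work, as an engineer would, in place of code of your own. Each camera call takes 0.05 s, during which the arm holds its last target. There are 200 camera calls.

## Working session

There is one attempt and no reset: what is moved stays moved. The work goes in short steps, Python scripts to look and compute and a shell command to move; the robot and the scene stay as the last step left them, time stands still between calls to the robot, and variables do not carry over. Pictures are saved under pics/ and viewed, about 8 in all and at most 12, crops included, and the job is handed in when it is done.

```bash
mkdir -p pics; ls; python3 - <<'E'
from bench import *
import cv2
s=get_state();print({k:s[k] for k in ("time","position","tool_rot","ft_force","grip_width")})
for n in ("top","scene"):
    d=get_image(n);cv2.imwrite(f"pics/{n}0.png",cv2.resize(d["image"][:,:,::-1],(800,600),interpolation=cv2.INTER_CUBIC))
    print(n,d["fx"],d["cx"],d["cy"],d["D"],d["position"])
E
```

```text
pics
{'time': 0.0, 'position': array([0.16373513, 0.62845005, 0.22144904]), 'tool_rot': array([-3.99138889e-01, -3.11597880e+00,  3.02897107e-03]), 'ft_force': array([ 0.42198188, -0.17733214,  0.56212221]), 'grip_width': 1.0012783132336125}
top 457.9246649481411 287.9570101987535 214.58070176181909 [0.03763889 0.         0.         0.         0.        ] [0.42956142 0.0340229  1.00489175]
scene 393.09084691839695 278.963250703827 207.4717991200356 [-0.10559221  0.          0.          0.          0.        ] [1.24105611 0.25511893 0.73591225]
```

View pics/top0.png

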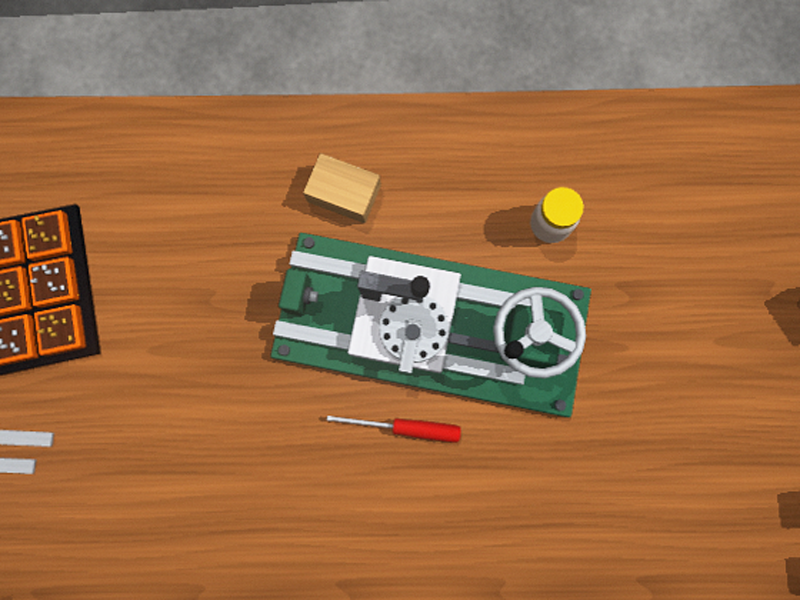

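View pics/scene0.png

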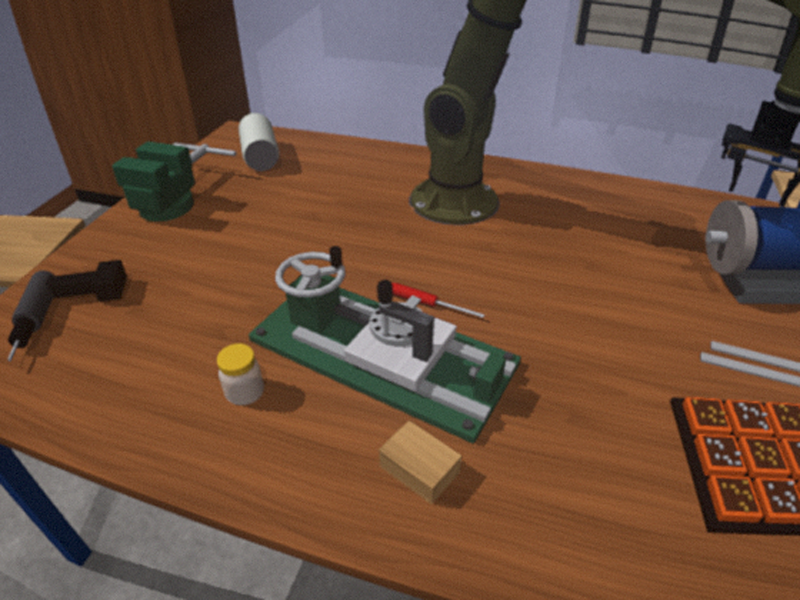

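The top view, with pixels on the 800x600 copy, shows the wheel hub at (540,331), crank knob top at (514,350), plunger knob top at (420,286), bolt tip at (317,296) and plate corners at (301,233), (590,288), (571,417) and (272,358). The scene view confirms the layout: the jar and block are on the far side, the screwdriver on the near side.

```bash
cat > h.py <<'E'
from bench import *
import cv2, numpy as np
from scipy.spatial.transform import Rotation as R
def ray(d,uv,T=None,s=1.0):
    K=np.array([[d["fx"],0,d["cx"]],[0,d["fy"],d["cy"]],[0,0,1]])
    p=cv2.undistortPoints(np.array([[uv]],float)*s,K,np.array(d["D"]))[0,0]
    v=np.array([p[0],p[1],1.])
    if T is None: return np.array(d["position"]),np.array(d["rotation"])@v
    return T[:3,3],T[:3,:3]@v
def atz(d,uv,z,T=None,s=1.0):
    o,v=ray(d,uv,T,s); return o+v*(z-o[2])/v[2]
def wristT(st,d):
    T=np.eye(4);T[:3,:3]=R.from_rotvec(st["tool_rot"]).as_matrix();T[:3,3]=st["position"]
    return T@np.array(d["tool_from_camera"])
E
python3 - <<'E'
from h import *
d=get_image("top");s=.7
c=np.array([atz(d,p,.02,s=s) for p in [(301,233),(590,288),(571,417),(272,358)]])
print(c)
ydir=((c[0]+c[3])-(c[1]+c[2]))/2;L=np.linalg.norm(ydir);ydir/=L;xd=np.array([ydir[1],-ydir[0],0])
print("len",L,"yaw",np.arctan2(-xd[1]*-1,xd[0]),ydir,xd)
w=atz(d,(540,331),.132,s=s);k=atz(d,(514,350),.172,s=s);p=atz(d,(420,286),.186,s=s);b=atz(d,(317,296),.047,s=s)
org=c.mean(0)+ydir*.005; print("org",org,"wheel pred",org-.15*ydir)
for n,q in dict(w=w,k=k,p=p,b=b).items(): print(n,q,"jig",(q-org)@xd,(q-org)@ydir)
print(np.linalg.norm((k-w)[:2]),np.degrees(np.arctan2(*(k-w)[1::-1])))
print("travel left", .170-((p-org)@ydir+.088))
E
```

```text
Traceback (most recent call last):
  File "h.py", line 11, in atz
    o,v=ray(d,uv,T,s); return o+v*(z-o[2])/v[2]
                                           ~^^^
IndexError: invalid index to scalar variable.
```

```bash
sed -i 's/np.array(d\["rotation"\])@v/R.from_rotvec(d["rotation"]).as_matrix()@v/' h.py
python3 - <<'E'
from h import *
d=get_image("top");s=.7;print(d["rotation"])
c=np.array([atz(d,p,.02,s=s) for p in [(301,233),(590,288),(571,417),(272,358)]])
print(c)
ydir=((c[0]+c[3])-(c[1]+c[2]))/2;L=np.linalg.norm(ydir);ydir/=L;xd=np.array([ydir[1],-ydir[0],0])
print("len",L,"yaw",np.arctan2(xd[1],xd[0]),ydir,xd)
w=atz(d,(540,331),.132,s=s);k=atz(d,(514,350),.172,s=s);p=atz(d,(420,286),.186,s=s);b=atz(d,(317,296),.047,s=s)
org=c.mean(0)+ydir*.005; print("org",org,"wheel pred",org-.15*ydir)
for n,q in dict(w=w,k=k,p=p,b=b).items(): print(n,q,"jig",(q-org)@xd,(q-org)@ydir)
print(np.linalg.norm((k-w)[:2]),np.degrees(np.arctan2(*(k-w)[1::-1])))
print("travel left", .170-((p-org)@ydir+.088))
E
```

```text
[-2.11920226  2.15155754 -0.17506786]
[[ 0.7112026   0.20310442  0.02      ]
 [ 0.61735175 -0.239931    0.02      ]
 [ 0.42360641 -0.20016061  0.02      ]
 [ 0.51757279  0.2442313   0.02      ]]
len 0.45354233129825866 yaw -0.2085646744221333 [0.20705589 0.97832911 0.        ] [ 0.97832911 -0.20705589  0.        ]
org [0.56846867 0.00670267 0.02      ] wheel pred [ 0.53741028 -0.14004669  0.02      ]
w [ 0.53834655 -0.13855685  0.132     ] jig 0.0006074977271317494 -0.1483485822365212
k [ 0.50946732 -0.09643938  0.172     ] jig -0.036366565418128036 -0.11312345414692923
p [0.59168276 0.02213548 0.186     ] jig 0.019515569531342446 0.019904983042207416
b [0.60637914 0.17357381 0.047     ] jig 0.002537262443588995 0.1711044805361166
0.051067514080850036 124.43777158062436
travel left 0.0620950169577926
```

```bash
python3 -m jog '[[33,-35,5,-0.17],[66,-70,10,-0.34],[100,-105,15,-0.51],[133,-140,20,-0.68],[166,-175,25,-0.85],[200,-210,30,-1.02],[233,-245,35,-1.19],[266,-278,40,-1.36]]' 1
python3 -m jog '[[10,-57,0,-0.02],[20,-114,0,-0.04],[30,-171,0,-0.06],[40,-228,0,-0.08],[50,-285,0,-0.1],[61,-342,0,-0.12],[71,-399,0,-0.14],[81,-450,0,-0.165]]'
python3 - <<'E'
from h import *
s=get_state();d=get_image("wrist");print(s["position"],R.from_rotvec(s["tool_rot"]).as_matrix().round(3),s["joint_positions"],s["time"])
print(np.array(d["tool_from_camera"]).round(3))
cv2.imwrite("pics/w1.png",cv2.resize(d["image"][:,:,::-1],(800,600),interpolation=cv2.INTER_CUBIC))
E
```

```text
time: 1.2
position: [0.4308, 0.3496, 0.2628]
tool_rot: [-2.276, -2.166, -0.0]
ft_force: [0.8, 0.3, -0.5]
grip_width: 1.003
time: 2.2
position: [0.5108, -0.1012, 0.2628]
tool_rot: [2.442, 1.976, 0.002]
ft_force: [1.4, 0.5, -0.1]
grip_width: 0.998
[ 0.5107668  -0.10118228  0.26280222] [[ 0.209  0.978  0.001]
 [ 0.978 -0.209  0.   ]
 [ 0.001  0.001 -1.   ]] [-0.57645623  0.01067888  0.73446757  1.73099573 -0.00789354  1.40186023
 -0.05121656] 2.2
[[-0.    -0.957 -0.291  0.08 ]
 [ 1.    -0.     0.    -0.   ]
 [-0.    -0.291  0.957 -0.163]
 [ 0.     0.     0.     1.   ]]
```

View pics/w1.png

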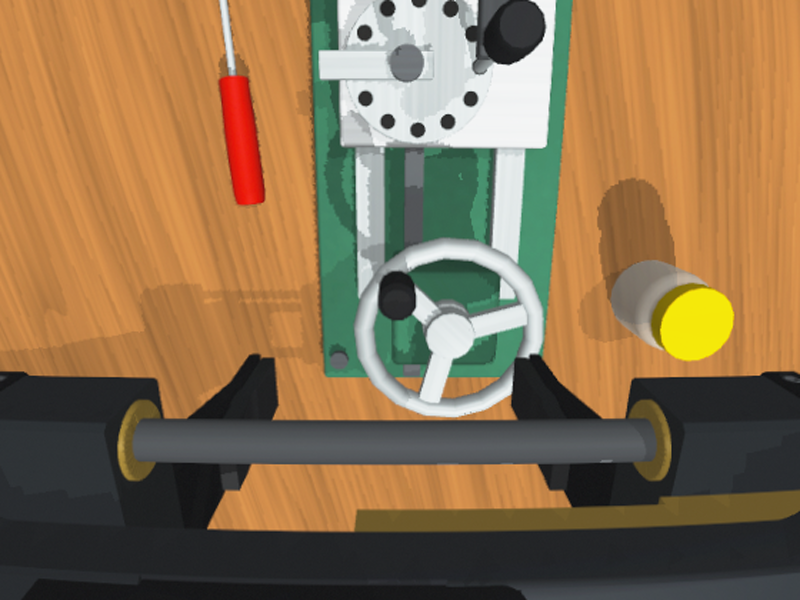

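The wrist view shows the knob top at about (398,302) and the hub at about (450,334). The jar is well clear of the fingers' working height.

```bash
python3 - <<'E'
from h import *
s=get_state();d=get_image("wrist");T=wristT(s,d)
k=atz(d,(398,302),.172,T,.7);w=atz(d,(450,334),.132,T,.7);p=atz(d,(518,22),.186,T,.7)
print(k,w,p,np.linalg.norm((k-w)[:2]),np.degrees(np.arctan2(*(k-w)[1::-1])))
E
```

```text
[ 0.51354399 -0.10847998  0.172     ] [ 0.5393481  -0.14921537  0.132     ] [0.59545142 0.01243013 0.186     ] 0.04822057381239414 122.35249612292365
```

```bash
python3 - <<'E'
from h import *
d=get_image("scene")
for n,u,z in (("k",(336,250),.172),("w",(311,271),.132),("p",(384,285),.186),("jarcap",(236,357),.085)): print(n,atz(d,u,z,None,.7))
d=get_image("top");print("jar top",atz(d,(563,207),.085,None,.7))
s=get_state();d=get_image("wrist");print(s["position"]);T=wristT(s,d);print("jar wrist",atz(d,(696,323),.085,T,.7))
for n,u in (("k",(398,302)),("w",(450,334))): print(atz(d,u,.172 if n=="k" else .132,T,.7))
cv2.imwrite("pics/t2.png",cv2.resize(get_image("top")["image"][150:330,220:460,::-1],(800,600),interpolation=cv2.INTER_CUBIC))
E
```

```text
k [ 0.51817047 -0.0953568   0.172     ]
w [ 0.53968057 -0.13750473  0.132     ]
p [0.60037082 0.02163174 0.186     ]
jarcap [ 0.73018254 -0.18816062  0.085     ]
jar top [ 0.72567816 -0.18966643  0.085     ]
[ 0.51065515 -0.09976585  0.26247722]
jar wrist [ 0.7271419  -0.18808251  0.085     ]
[ 0.51317912 -0.09773592  0.172     ]
[ 0.53917405 -0.13783844  0.132     ]
```

View pics/t2.png

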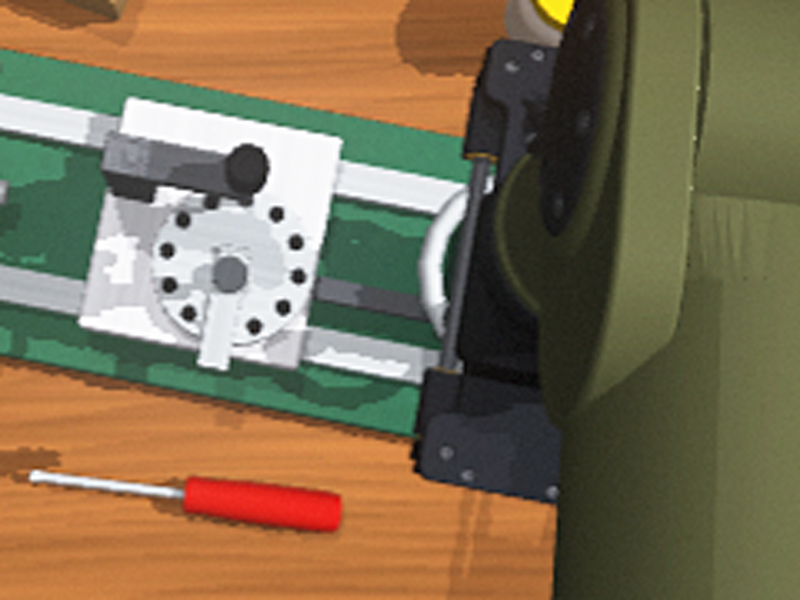

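The view confirms that the arm is over the wheel. That first wrist reading was taken before the arm settled. Settled, the top and wrist views agree on the knob at about (0.513,-0.098) and the wheel at about (0.539,-0.138), and the scene view is within about 6 mm. Now I'll descend and grip.

```bash
python3 -m jog '[[2,2,-20,0],[2,2,-45,0],[2,2,-70,0],[2,2,-95,0],[2,2,-110,0],[2,2,-119,0],[2,2,-119,0],[2,2,-119,0]]' 1
python3 -m jog '[[0,0,0,0],[0,0,0,0],[0,0,0,0],[0,0,0,0],[0,0,0,0],[0,0,0,0],[0,0,0,0],[0,0,0,0]]' -1 30
python3 - <<'E'
from h import *
d=get_image("wrist");cv2.imwrite("pics/w3.png",d["image"][:,:,::-1])
# relative rows for circle
for a0 in (123,3,-117):
  f=lambda a:48*np.array([np.cos(np.radians(a)),np.sin(np.radians(a))])
  print(a0,[[*(f(a0-15*i)-f(a0)).round(1)] for i in range(1,9)])
E
```

```text
time: 3.5
position: [0.5135, -0.097, 0.1444]
tool_rot: [2.44, 1.977, 0.002]
ft_force: [0.8, -0.1, 0.4]
grip_width: 1.001
time: 4.5
position: [0.5132, -0.097, 0.1436]
tool_rot: [2.44, 1.977, 0.001]
ft_force: [1.7, -0.5, -1.3]
grip_width: 0.238
123 [[np.float64(11.3), np.float64(5.4)], [np.float64(23.6), np.float64(7.7)], [np.float64(36.1), np.float64(6.7)], [np.float64(47.9), np.float64(2.5)], [np.float64(58.3), np.float64(-4.6)], [np.float64(66.4), np.float64(-14.1)], [np.float64(71.8), np.float64(-25.4)], [np.float64(74.1), np.float64(-37.7)]]
3 [[np.float64(-1.0), np.float64(-12.5)], [np.float64(-5.2), np.float64(-24.3)], [np.float64(-12.3), np.float64(-34.6)], [np.float64(-21.8), np.float64(-42.8)], [np.float64(-33.1), np.float64(-48.2)], [np.float64(-45.4), np.float64(-50.4)], [np.float64(-57.9), np.float64(-49.5)], [np.float64(-69.7), np.float64(-45.3)]]
-117 [[np.float64(-10.3), np.float64(7.1)], [np.float64(-18.5), np.float64(16.6)], [np.float64(-23.9), np.float64(27.9)], [np.float64(-26.1), np.float64(40.3)], [np.float64(-25.2), np.float64(52.7)], [np.float64(-21.0), np.float64(64.6)], [np.float64(-13.9), np.float64(74.9)], [np.float64(-4.4), np.float64(83.0)]]
```

View pics/w3.png

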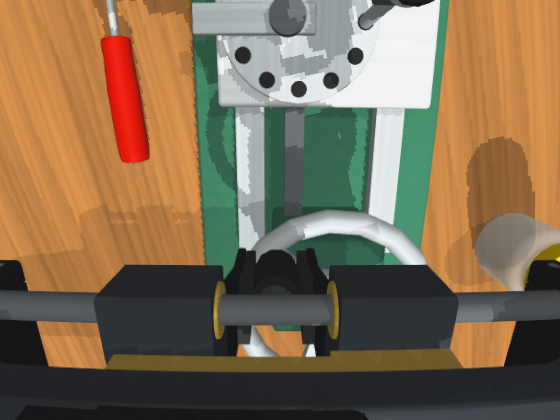

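The grip width reads about 21 mm, so the knob (22 mm) is between the pads. I'll wind the first 120°.

```bash
python3 -m jog '[[11.3,5.4,0,0],[23.6,7.7,0,0],[36.1,6.7,0,0],[47.9,2.5,0,0],[58.3,-4.6,0,0],[66.4,-14.1,0,0],[71.8,-25.4,0,0],[74.1,-37.7,0,0]]'
```

```text
time: 5.55
position: [0.5874, -0.1314, 0.1436]
tool_rot: [-2.435, -1.978, -0.003]
ft_force: [-2.3, 5.9, 2.8]
grip_width: 0.246
```

```bash
python3 -m jog '[[-1,-12.5,0,0],[-5.2,-24.3,0,0],[-12.3,-34.6,0,0],[-21.8,-42.8,0,0],[-33.1,-48.2,0,0],[-45.4,-50.4,0,0],[-57.9,-49.5,0,0],[-69.7,-45.3,0,0]]'
python3 - <<'E'
from h import *
s=get_state();print(s["position"],s["ft_force"])
d=get_image("top");cv2.imwrite("pics/t4.png",cv2.resize(d["image"][140:320,170:410,::-1],(800,600),interpolation=cv2.INTER_CUBIC))
E
```

```text
time: 6.55
position: [0.5188, -0.1803, 0.1436]
tool_rot: [2.438, 1.975, 0.003]
ft_force: [7.1, 0.0, -3.9]
grip_width: 0.24
[ 0.51878529 -0.18034364  0.14364844] [ 7.11768736  0.02621838 -3.93461819]
```

View pics/t4.png

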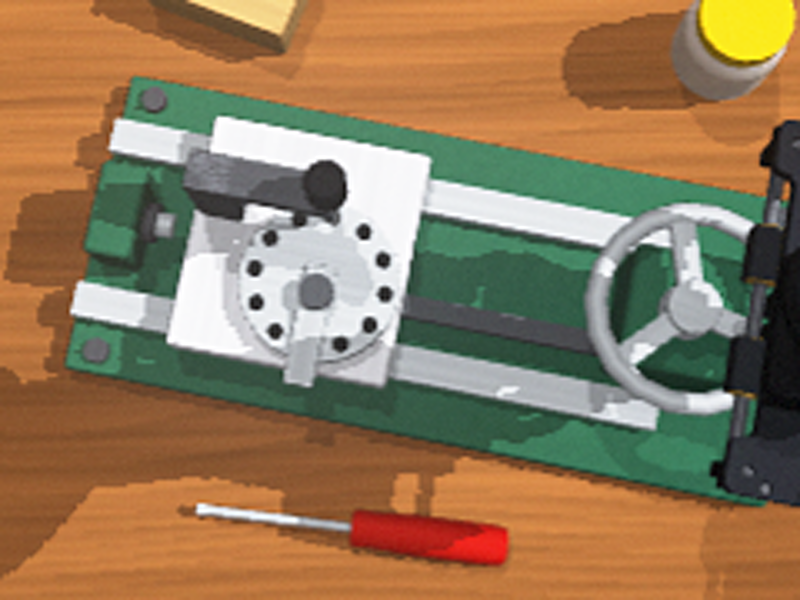

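The carriage has advanced and about 12 mm is left, with the bolt tip at (173,226) and the carriage edge at (192,228). That's roughly 1 rad more.

```bash
python3 -m jog '[[-5.5,3.2,0,0],[-10.3,7.1,0,0],[-14.7,11.6,0,0],[-18.5,16.6,0,0],[-21.5,22.1,0,0],[-23.9,27.9,0,0],[-25,32,0,0],[-25,32,0,0]]'
python3 - <<'E'
import numpy as np
f=lambda a:48*np.array([np.cos(np.radians(a)),np.sin(np.radians(a))])
print([(f(-167-i)-f(-167)).round(1).tolist() for i in (2,4,6,8,10,12,14,16)])
E
```

```text
time: 7.6
position: [0.4931, -0.1488, 0.1436]
tool_rot: [2.439, 1.976, 0.0]
ft_force: [3.6, -3.3, -4.0]
grip_width: 0.242
[[-0.3, 1.6], [-0.6, 3.3], [-0.9, 4.9], [-1.0, 6.6], [-1.2, 8.3], [-1.2, 10.0], [-1.2, 11.6], [-1.2, 13.3]]
```

```bash
python3 -m jog '[[-0.2,0.8,0,0],[-0.3,1.6,0,0],[-0.5,2.5,0,0],[-0.6,3.3,0,0],[-0.8,4.1,0,0],[-0.9,4.9,0,0],[-0.9,4.9,0,0],[-0.9,4.9,0,0]]'
python3 - <<'E'
from h import *
s=get_state();p=s["position"][:2]-[.539,-.138];print(np.linalg.norm(p),np.degrees(np.arctan2(p[1],p[0])),s["ft_force"])
E
```

```text
time: 8.6
position: [0.4922, -0.1445, 0.1437]
tool_rot: [2.439, 1.975, -0.0]
ft_force: [4.4, -3.6, -4.6]
grip_width: 0.241
0.047218849563029 -172.13876821399603 [ 4.40932146 -3.62693741 -4.56112427]
```

```bash
python3 -m jog '[[0,0.8,0,0],[-0.1,1.6,0,0],[-0.2,2.5,0,0],[-0.2,3.3,0,0],[-0.3,4.1,0,0],[-0.4,5,0,0],[-0.4,5,0,0],[-0.4,5,0,0]]'
python3 - <<'E'
from h import *
s=get_state();p=s["position"][:2]-[.539,-.138];print(np.linalg.norm(p),np.degrees(np.arctan2(p[1],p[0])),s["ft_force"])
E
```

```text
time: 9.6
position: [0.4917, -0.1397, 0.1436]
tool_rot: [2.44, 1.975, -0.0]
ft_force: [4.6, -4.1, -4.9]
grip_width: 0.244
0.047306485656055317 -177.98851249030236 [ 4.60391702 -4.12460335 -4.91214649]
```

Not at the stop yet, as the force is unchanged. I'll go another 8°.

```bash
python3 -m jog '[[0,1.2,0,0],[0,2.4,0,0],[0,3.5,0,0],[0,4.6,0,0],[0.1,5.8,0,0],[0.2,7,0,0],[0.2,7,0,0],[0.2,7,0,0]]'
python3 - <<'E'
from h import *
s=get_state();p=s["position"][:2]-[.539,-.138];print(np.linalg.norm(p),np.degrees(np.arctan2(p[1],p[0])),s["ft_force"])
d=get_image("top");cv2.imwrite("pics/t5.png",cv2.resize(d["image"][170:260,180:300,::-1],(800,600),interpolation=cv2.INTER_CUBIC))
E
```

```text
time: 10.6
position: [0.4917, -0.1388, 0.1437]
tool_rot: [2.438, 1.966, -0.007]
ft_force: [4.9, -17.3, -9.0]
grip_width: 0.244
0.047334190652014274 -178.99151734630854 [  4.93468993 -17.26243212  -8.98614309]
```

View pics/t5.png

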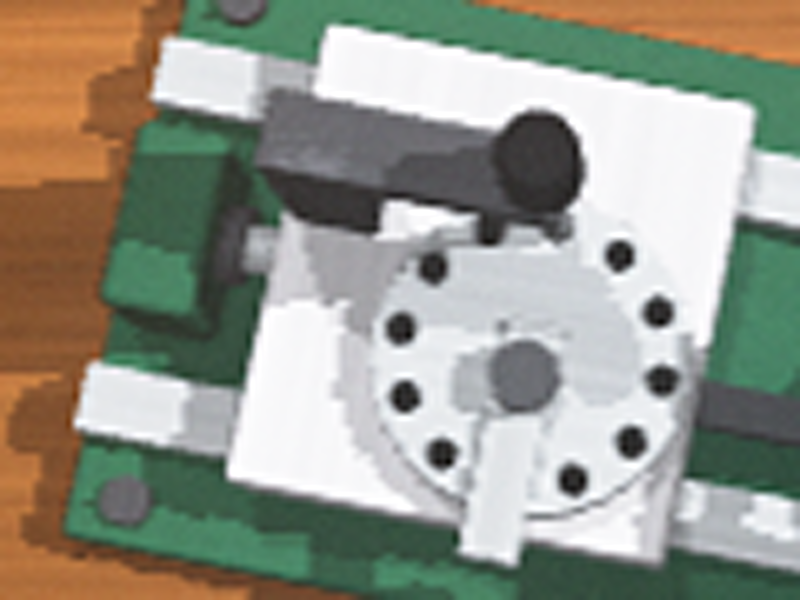

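The force rose to 17 N with the knob stalled, and the picture shows the bolt tip (270,250) meeting the carriage face, so it's at the stop. I'll release, rise and locate the plunger knob.

```bash
python3 -m jog '[[0,0,0,0],[0,0,0,0],[0,0,0,0],[0,0,0,0],[0,0,0,0],[0,0,40,0],[0,0,80,0],[0,0,115,0]]' 1
python3 - <<'E'
from h import *
d=get_image("top");p=atz(d,(180+538*.15,170+152*.15),.187);n=atz(d,(180+270*.15,170+250*.15),.047);print(p,n)
y=np.array([.207,.978]);x=np.array([.978,-.207]);print("pred from nose",n[:2]-.088*y+.021*x)
print(get_state()["position"])
E
```

```text
time: 11.65
position: [0.4912, -0.131, 0.2601]
tool_rot: [2.441, 1.978, 0.001]
ft_force: [0.7, 0.6, 0.6]
grip_width: 0.98
[0.60617029 0.08266819 0.187     ] [0.60577621 0.17653866 0.047     ]
pred from nose [0.60809821 0.08612766]
[ 0.49347305 -0.13153548  0.26463811]
```

```bash
python3 -m jog '[[20,36,0,0],[40,72,0,0],[60,108,0,0],[80,144,0,0],[100,185,0,0],[114,215,0,0],[114,215,0,0],[114,215,0,0]]'
python3 - <<'E'
from h import *
s=get_state();d=get_image("wrist");T=wristT(s,d);print(s["position"],s["qd"].round(3),s["joint_positions"].round(2))
cv2.imwrite("pics/w6.png",d["image"][:,:,::-1])
q=np.linalg.inv(T)@[.606,.083,.187,1];print("expected px",d["fx"]*q[0]/q[2]+d["cx"],d["fy"]*q[1]/q[2]+d["cy"])
E
```

```text
time: 12.7
position: [0.6049, 0.0829, 0.2583]
tool_rot: [2.441, 1.976, -0.002]
ft_force: [-0.2, 0.2, -0.4]
grip_width: 0.999
[0.60493661 0.08290543 0.25832067] [ 0.013 -0.018  0.017  0.007  0.001  0.     0.   ] [-0.68  0.25  0.61  1.52 -0.14  1.42 -0.28]
expected px 277.39676757739846 221.89628777549393
```

View pics/w6.png

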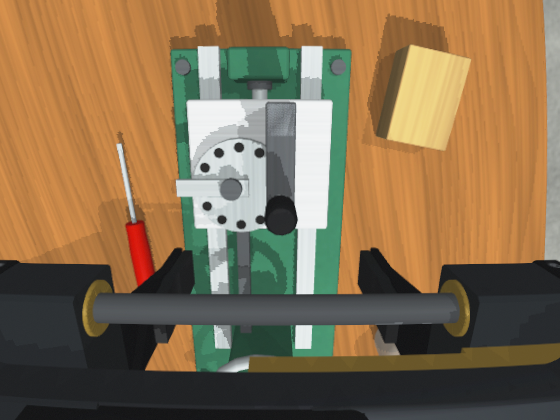

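The knob top is at (282,219) against an expected (277,222), so it sits near (0.609,0.085). I'll descend and grip it.

```bash
python3 -m jog '[[4,2,-20,0],[4,2,-45,0],[4,2,-70,0],[4,2,-90,0],[4,2,-100,0],[4,2,-105,0],[4,2,-105,0],[4,2,-105,0]]' 1
python3 -m jog '[[0,0,0,0],[0,0,0,0],[0,0,0,0],[0,0,0,0],[0,0,0,0],[0,0,0,0],[0,0,0,0],[0,0,0,0]]' -1 45
```

```text
time: 13.75
position: [0.6097, 0.086, 0.1544]
tool_rot: [2.44, 1.977, 0.002]
ft_force: [0.8, 0.1, -0.3]
grip_width: 1.001
time: 14.75
position: [0.6092, 0.0859, 0.1536]
tool_rot: [2.441, 1.978, 0.0]
ft_force: [1.0, -0.1, 0.5]
grip_width: 0.273
```

The grip width of about 24 mm matches the knob (25 mm), with no side force. I'll pull up gently.

```bash
python3 -m jog '[[0,0,2,0],[0,0,4,0],[0,0,7,0],[0,0,10,0],[0,0,13,0],[0,0,16,0],[0,0,17,0],[0,0,17,0]]'; python3 -m jog '[[0,0,0.5,0],[0,0,1,0],[0,0,1.5,0],[0,0,2,0],[0,0,2.5,0],[0,0,3,0],[0,0,3.5,0],[0,0,4,0]]'
```

```text
time: 15.75
position: [0.6091, 0.0859, 0.1705]
tool_rot: [2.441, 1.978, -0.0]
ft_force: [5.0, 0.2, -10.6]
grip_width: 0.274
time: 16.75
position: [0.6091, 0.0859, 0.1737]
tool_rot: [2.441, 1.977, -0.001]
ft_force: [6.5, 0.0, -16.3]
grip_width: 0.274
```

```bash
python3 -m jog '[[0,0,0.5,0],[0,0,0.5,0],[0,0,0.5,0],[0,0,0.5,0],[0,0,0.5,0],[0,0,0.5,0],[0,0,0.5,0],[0,0,0.5,0]]' - 55
python3 - <<'E'
from h import *
cv2.imwrite("pics/s7.png",cv2.resize(get_image("scene")["image"][150:300,180:380,::-1],(800,600),interpolation=cv2.INTER_CUBIC))
cv2.imwrite("pics/w7.png",get_image("wrist")["image"][:,:,::-1])
s=get_state();print(s["position"],s["ft_force"])
E
```

```text
time: 17.75
position: [0.6091, 0.0859, 0.1737]
tool_rot: [2.441, 1.977, -0.001]
ft_force: [7.6, -0.3, -16.7]
grip_width: 0.27
[0.60912096 0.08591239 0.17372512] [  7.72920972   0.1926779  -16.82780638]
```

View pics/s7.png

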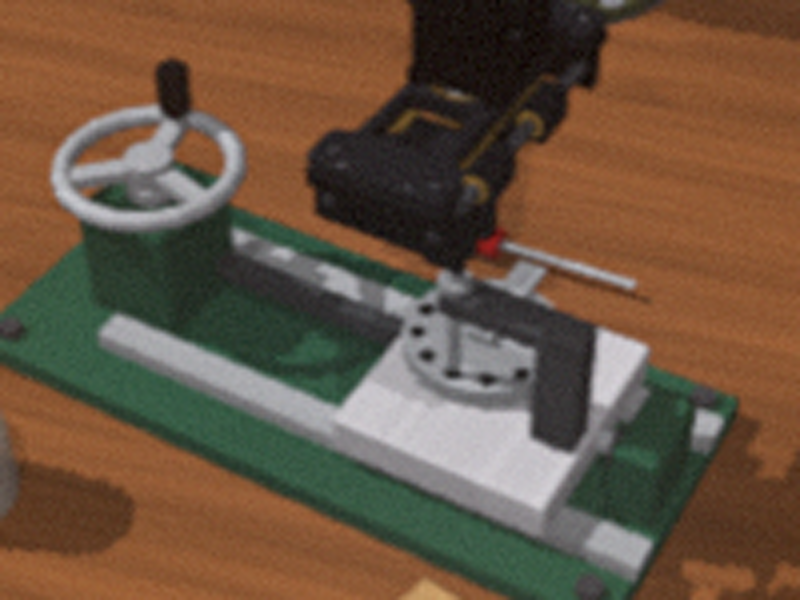

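View pics/w7.png

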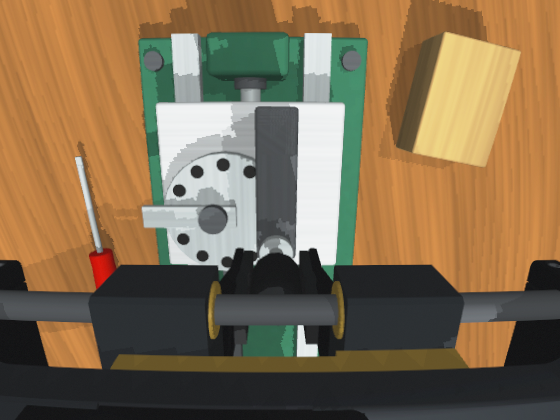

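The scene view shows the plunger raised, with its stem at (455,275) and the pin end at about (455,368) above the disc. The wrist view shows the bolt touching the carriage at (250,102), with the knob held. I'm handing in.

```bash
python3 -c "
from bench import *
s=get_state();print(s['time'],s['position'],s['grip_width']);print(close_job())"
```

```text
17.85 [0.60912096 0.08591239 0.17372512] 0.27073859172853487
the job is handed in; nothing more can be done
None
```

The job is handed in at 17.85 s: the carriage is against the stop bolt and the gripper is still holding the plunger fully up.

- **Winding:** I turned the crank knob clockwise about 302°. It then stalled, the force at the knob rose from about 4 N to 17 N, and the pictures show the bolt touching the carriage.
- **Plunger:** I lifted the black knob 20.1 mm, where the downward force rose past the spring's 10 N to about 16.7 N, so it is at its end stop. The last reading was steady at a 55 N grip. The scene picture shows the pin end above the disc, though coarsely.
- **Bystanders:** I never touched the jar, screwdriver or block. I didn't measure their positions again at the end, and only the screwdriver and block were clearly in view in the last pictures.
- **Disagreement:** My first wrist-camera fix was about 10 mm off because the arm had not settled. A settled reading agreed with the top camera to about 4 mm, while the scene camera's estimates ran up to about 9 mm off the top camera's.

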